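Roll the cap strips home on a well plate

ROBOT

A 7-joint arm with a two-finger parallel gripper is mounted at the origin on the work surface. World frame = base frame: x ahead of the robot, y to its left, z up, the work surface at z = 0. Lengths are in m, angles in rad, forces in N, time in s.
With the tool pointing down it reaches from about 0.425 to 0.875 m from the base axis. Payload 4.7 kg.
Tool frame: the origin (TCP) lies at the centre of the arm's flange, where the gripper is bolted on; the fingertips stand 173 mm ahead of it and the grasp point (between the pads) lies 155 mm ahead of it; z points along the fingers, y is the direction in which the jaws open and shut (so a half turn about z gives the same grasp; the last joint's range is limited). The gripper opens to 85 mm and grips with 20 to 120 N. Pads are 22 mm wide; open, the fingers measure 114 mm over their backs; the gripper's body (76 mm by 85 mm) begins 54 mm behind the grasp point. The pads swing forward as they close: fully open they stand 13 mm farther back than shut.
Start: joints at [1.332, 0.321, -0.07, 1.45, 0.023, 1.371, -0.057], TCP at [0.163, -0.629, 0.405] pointing down, gripper open.
Joint ranges: [-2.86, 2.86], [-0.3, 2.09], [-1.38, 1.24], [0.06, 2.45], [-1.56, 4.7], [0.09, 2.05], [-2.69, 2.69]. Speed limits (rad/s): [2.57, 2.57, 3.14, 3.14, 3.14, 3.14, 3.14].

INTERFACE

Orientations are given as a rotation vector (axis times angle).
In Python, from bench import ctrl gives the robot as it stands.
- The arm moves only by the tool drive_tool, never from a script. Its argument "moves" is text: rows parted by semicolons, each of 5 numbers parted by spaces: the closure, from -1 (fully open) to 1 (shut), then the shift along the tool's x, y, z in units of 25 mm (1.0 is 25 mm), then the turn about the tool's z in units of 6 degrees (1.0 is 6 degrees). A call has 1 to 8 rows; each row shifts and turns the commanded pose from where the row before left it, along the tool's axes as they then stand; what a row does not reach is not made up. A row lasts 1/8 s, in which the tool goes at most 62.5 mm and 10.7 degrees, less where a joint would pass 70% of its speed; a pose out of reach is approached as far as the arm can. A call is refused whole if a number of a shift passes 1 or a number of a turn 1, either way. A call with a gripper value outside its range is refused whole. The fingers move at their own pace and stop on an object; the grip force is fixed at half the most. Time passes only in rows, so rows that do not move let the fingers close. It gives the time, the measured TCP pose, the force and the opening at its end, in the units of the state.
- ctrl.get_obs(): the state, without advancing time (a new reading comes with each control period).
- ctrl.get_image(name): name is "scene" or "top" or "wrist"; returns a dict with "pixels" (480x640x3 uint8, red, green, blue), "camera_matrix" (3x3 intrinsics, pixels), "R" (3x3) and "t" (3): a world point X has camera coordinates R X + t. Camera axes: x right, y down, z forward; pixel columns grow to the right and rows downward; lengths in m; the calibration is good to about 2 mm. A picture is of the moment at which its call begins. There is no depth.
- ctrl.hand_in(): hands the job in, once; it reports no verdict.
The state is a dict: "time": time; "qpos": joint angles; "dq": joint speeds; "joint_efforts": joint torques, N m; "tcp_pos": TCP position; "orientation": TCP orientation; "force": force on the tool from outside, world axes, zero at the start; "ft_torque": the same for the moment, N m; "opening": finger opening in m.
Only numpy, scipy, OpenCV 4.12 (cv2) and the standard library are available. Lean on these libraries where they do the work, as an engineer would, in place of code of your own. Each camera call takes 0.05 s, during which the arm holds its last target.

TASK

Take the hand roller out of its holder and roll it along the well plate on the stand with a steady downward push of about 15 N, never as much as 25 N, until all six cap strips are pressed fully home. Press only with the roller's wheel, then hang the roller back upright in its holder and let go. The stand's bed is not at an exact height and not quite level, so go by feel, and leave the other things on the bench alone.

Things in the scene. Friction and masses are not known exactly. Their poses are not given: they have to be found in the camera images.
- stand: Grey stand fixed to the bench, carrying a capped deep-well plate (128 x 86 mm). Origin on the bench under its centre; x along the plate's long side (rolling direction, either way), y across, z up. Foot 150 x 110 x 12 mm, bed 140 x 98 mm. The bed on it may be 10 mm lower to 20 mm higher than nominal and leans along x by up to 0.06 rad about its middle; this pose does not tell.
- plate_nominal (a point): Fixed point of the stand, 93 mm above the bench over its centre: where the middle of the unpressed strips' tops would be if the bed were at its nominal height; truly 10 mm lower to 20 mm higher: find it by touch. The plate rests on rubber feet that give straight down, about 8 N per mm after the first 4 N, 8 mm at most. It is damaged at 25 N.
- roller_handle (a point): Centre of the roller's handle: upright black bar 22 (x) x 30 (y) x 60 mm tall, gripped from above. Shoulder plate 70 (x) x 66 (y) x 8 mm, its top 30 mm below this point. The wheel's axle lies along y, 62 mm straight below; its lowest line 74 mm below. Fork cheeks reach down 67 mm, 65 mm over their outsides. Rolls along its x. About 0.32 kg.
- holder: White open-topped box fixed to the bench, 54 (x) x 84 (y) x 46 mm, walls 4 mm; origin on the bench under its centre. The roller hangs in it: shoulder plate on the rims of the walls at x = +-25 mm, wheel free inside, roller x along holder x (either way round), handle centre 84 mm above the bench.
- wheel (a joint): turn of the roller's free rubber wheel (radius 12 mm, 50 mm wide) about its axle, rad; 0 at the start, grows as it rolls towards the roller's +x
- strip0 (a joint): Cap strip 0: flat bar across the plate, 16.5 mm along the stand's x, 74 mm along y, centred at x = -45 mm, y = 0 in the stand's frame. Value: how far pressed home, 0 standing proud to 0.003 m fully home. It slides, and stays, when more than about 9 N bears on it.
- strip1 (a joint): Cap strip 1: flat bar across the plate, 16.5 mm along the stand's x, 74 mm along y, centred at x = -27 mm, y = 0 in the stand's frame. Value: how far pressed home, 0 standing proud to 0.003 m fully home. It slides, and stays, when more than about 9 N bears on it.
- strip2 (a joint): Cap strip 2: flat bar across the plate, 16.5 mm along the stand's x, 74 mm along y, centred at x = -9 mm, y = 0 in the stand's frame. Value: how far pressed home, 0 standing proud to 0.003 m fully home. It slides, and stays, when more than about 9 N bears on it.
- strip3 (a joint): Cap strip 3: flat bar across the plate, 16.5 mm along the stand's x, 74 mm along y, centred at x = 9 mm, y = 0 in the stand's frame. Value: how far pressed home, 0 standing proud to 0.003 m fully home. It slides, and stays, when more than about 9 N bears on it.
- strip4 (a joint): Cap strip 4: flat bar across the plate, 16.5 mm along the stand's x, 74 mm along y, centred at x = 27 mm, y = 0 in the stand's frame. Value: how far pressed home, 0 standing proud to 0.003 m fully home. It slides, and stays, when more than about 9 N bears on it.
- strip5 (a joint): Cap strip 5: flat bar across the plate, 16.5 mm along the stand's x, 74 mm along y, centred at x = 45 mm, y = 0 in the stand's frame. Value: how far pressed home, 0 standing proud to 0.003 m fully home. It slides, and stays, when more than about 9 N bears on it.
- beaker: Bystander: glass beaker, 72 mm across, 85 mm tall; origin under its centre.
- dish: Bystander: closed round culture dish, 70 mm across, 16 mm tall; origin under its centre.
- marker: Bystander: white marker pen with black cap lying flat, 110 x 15 x 13 mm, length along its x; origin under its centre.
- timer: Bystander: small white bench timer, 45 x 65 x 18 mm; origin under its centre.
- tube_rack: Bystander: white rack with five stoppered tubes, 60 x 160 mm, 100 mm tall; origin under its centre.
- wash_bottle: Bystander: white plastic bottle, 68 mm across, 150 mm tall; origin under its centre.
- lab_spatula: Bystander: steel laboratory spatula, about 200 mm long, 5 mm thick, lying flat along its own x; origin under its middle.
Mind the look-alikes: they are no part of the job. What is shaped like the part that bears roller_handle but blue is not meant.

How it is judged:
On the way, in this order (a step that is already met when the one before it is completed fails the run):
1. the roller is lifted out of its holder (z of roller_handle in the frame of holder above 0.14 m), for 0.1 s.
2. the roller is rolling on the cap strips under load: its wheel has turned by more than 3 rad (about 36 mm) and presses on the plate with more than 5 N ((value of joint wheel above 3 rad or value of joint wheel below -3 rad) and contact force between stand and anything else above 5 N), for 0.05 s.
3. all six cap strips are home (value of joint each of strip0, strip1, strip2, strip3, strip4, strip5 above 0.0022 m), for 0.2 s.
At the end, for the whole second after the job is handed in: All six strips pressed home (at least 2.2 of 3 mm). The roller hangs released in its holder: handle centre within 12 mm of the holder's centre sideways, 79 to 89 mm above the bench, within 0.08 rad of upright and 0.25 rad of the holder's direction (either way round). Bystanders within 25 mm (all of step 3 and horizontal distance between roller_handle and holder below 0.012 m and height (world z) of roller_handle between 0.079 and 0.089 m and angle between roller_handle's own z axis and vertical below 0.08 rad and angle between the x axis of roller_handle and the x axis of holder, either way round below 0.25 rad); the robot touches nothing.
It fails at once if the stand or anything on it is pressed with 25 N or more (contact force between stand and anything else above 25 N).
It fails at once if the robot itself touches the stand, plate or cap strips (they are pressed through the roller only) (contact force between stand and the arm above 1 N).
It fails at once if the gripper's fingers touch the stand, plate or cap strips (contact force between stand and the fingers above 1 N).
It fails at once if a bystander is moved by more than 25 mm (distance of any of beaker, dish, marker, timer, tube_rack, wash_bottle, lab_spatula from where it was at the start of the episode above 0.025 m).
It also fails if it takes over 70 s, if anything falls off the work surface, if the arm or the gripper's body presses on something with over 40 N, if the wrist force passes 120 N, or if a joint passes its speed limit or range.

## Working session

There is one attempt and no reset: what is moved stays moved. The work goes in short steps, Python scripts to look and compute and a tool call to move; the robot and the scene stay as the last step left them, time stands still between calls to the robot, and variables do not carry over. Pictures are saved under pics/ and viewed, and the job is handed in when it is done.

Besides the shell and the picture viewer there is one more tool, called after "Request:" as name(argument=value, ...) on one line, values as JSON. drive_tool: Moves the arm, as the interface text tells. Its arguments: {"type":"object","properties":{"moves":{"type":"string"}},"required":["moves"]}

```bash
mkdir -p pics; ls
python3 - <<'E'
from bench import ctrl
import cv2, numpy as np
print(ctrl.get_obs())
for n in ["scene","top","wrist"]:
    d=ctrl.get_image(n); cv2.imwrite(f"pics/{n}0.png",d["pixels"][:,:,::-1])
    np.savez(f"pics/{n}0.npz",**d)
    print(n,d["camera_matrix"].tolist(),(-d["R"].T@d["t"]).round(3),d["R"].round(3).tolist())
E
```

```text
pics
{'time': 0.0, 'qpos': array([ 1.33208525,  0.32183788, -0.07008766,  1.45172073,  0.02261959,
        1.37079245, -0.05689677]), 'dq': array([ 0.00098695, -0.00050236, -0.00161985, -0.00123748, -0.00058118,
        0.00095703, -0.00068195]), 'joint_efforts': array([ 1.73767876e-04, -4.93582106e+01, -3.81824048e-01, -3.14328861e+01,
        1.29763735e-02,  1.13781646e-02,  1.45011717e-05]), 'tcp_pos': array([ 0.16249503, -0.62913762,  0.40359058]), 'orientation': array([-3.11459748e+00, -3.95878457e-01,  5.74273694e-04]), 'force': array([ 1.01237192,  0.07070659, -1.26446813]), 'ft_torque': array([0.00167108, 0.01261512, 0.00648988]), 'opening': 0.0852016339502944}
scene [[453.1588844117108, 0.0, 314.19770722543313], [0.0, 453.1588844117108, 241.95164149772938], [0.0, 0.0, 1.0]] [1.137 0.503 1.044] [[-0.634, 0.773, -0.007], [0.619, 0.502, -0.604], [-0.463, -0.387, -0.797]]
top [[436.02662584880665, 0.0, 324.0517899100122], [0.0, 436.02662584880665, 242.34892093104386], [0.0, 0.0, 1.0]] [0.397 0.016 1.036] [[-0.024, -1.0, -0.008], [-0.987, 0.025, -0.156], [0.156, 0.004, -0.988]]
wrist [[342.0623394725676, 0.0, 318.6085831892759], [0.0, 342.0623394725676, 243.60412440150145], [0.0, 0.0, 1.0]] [ 0.233 -0.612  0.373] [[0.25, -0.968, -0.002], [-0.928, -0.241, 0.284], [-0.275, -0.07, -0.959]]
```

View pics/scene0.png

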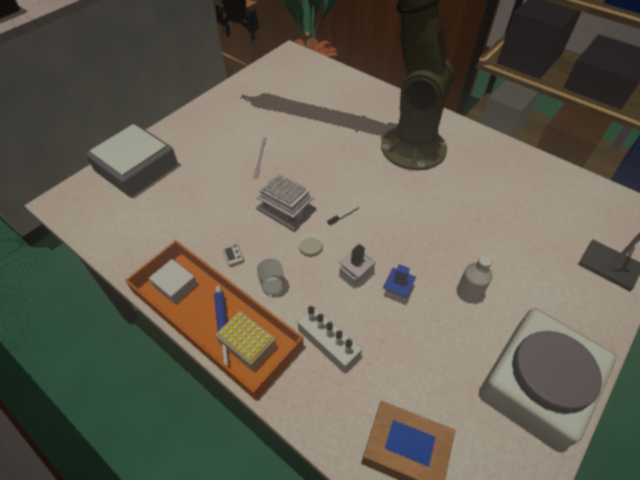

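View pics/top0.png

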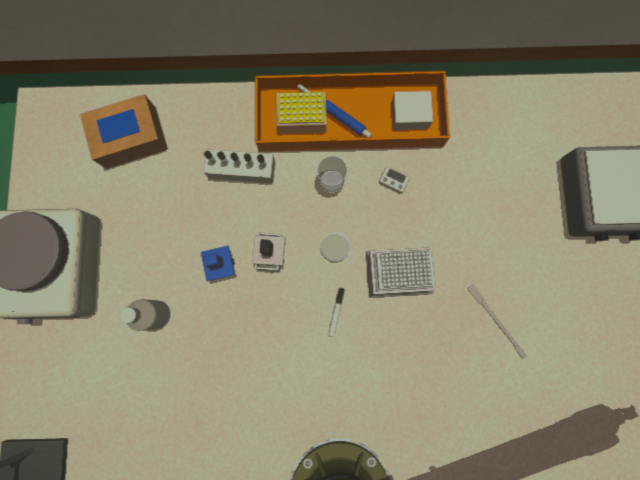

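View pics/wrist0.png

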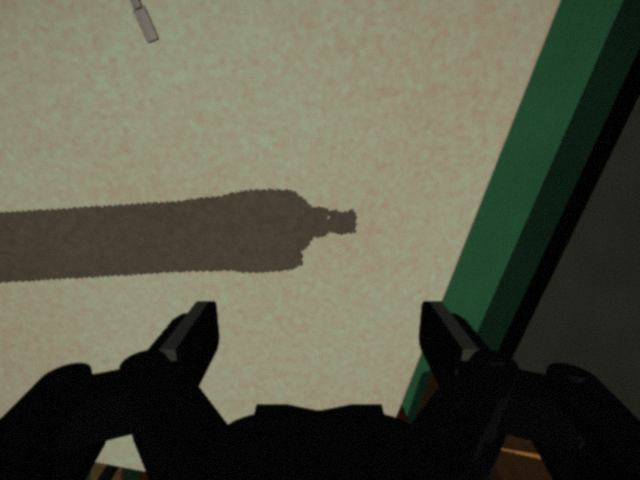

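The candidates are the black-handled roller at top (267,248) and the blue one at (217,263). The black one in the white holder fits the description and the blue one is the look-alike. I'll confirm with enlarged crops.

Run:
```python
import cv2, numpy as np
t=cv2.imread("pics/top0.png"); s=cv2.imread("pics/scene0.png")
a=cv2.resize(t[225:285,190:300],None,fx=7,fy=7,interpolation=cv2.INTER_CUBIC)
cv2.imwrite("pics/c1.png",a)
cv2.imwrite("pics/c2.png",cv2.resize(t[235:305,355:445],None,fx=8,fy=8,interpolation=cv2.INTER_CUBIC))
cv2.imwrite("pics/c3.png",cv2.resize(s[230:310,325:425],None,fx=7,fy=7,interpolation=cv2.INTER_CUBIC))
cv2.imwrite("pics/c4.png",cv2.resize(s[160:240,240:340],None,fx=7,fy=7,interpolation=cv2.INTER_CUBIC))
```

```text
(no output)
```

View pics/c1.png

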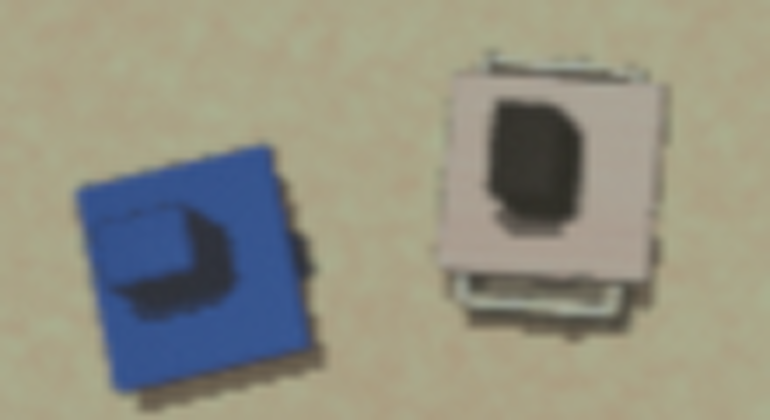

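View pics/c2.png

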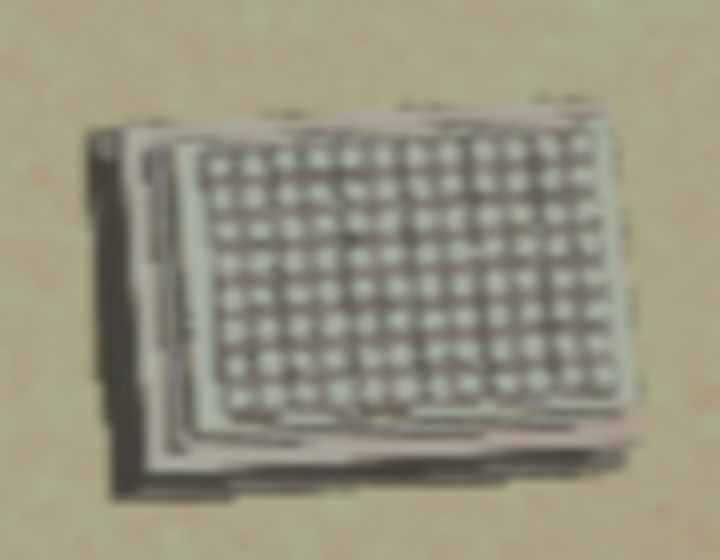

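View pics/c3.png

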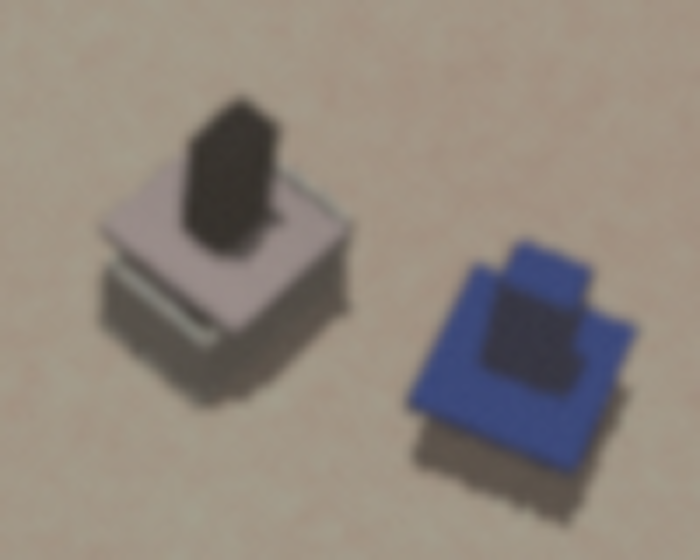

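View pics/c4.png

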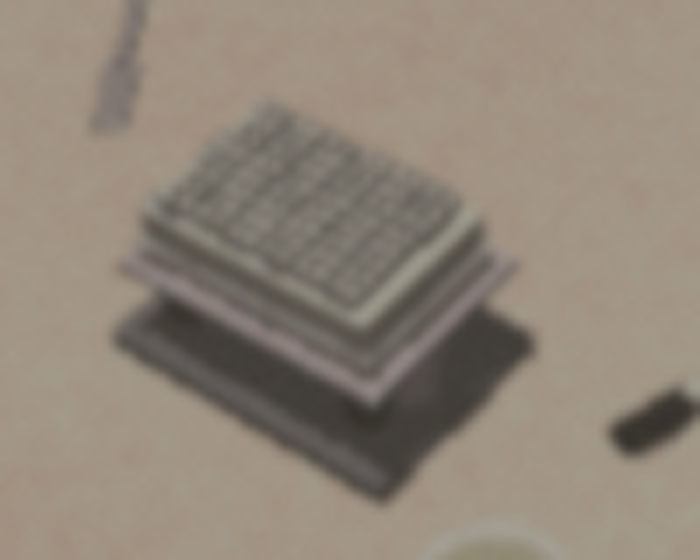

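The crops confirm it: the black handle on a pale shoulder plate sits in the white holder at top (267,248), and the blue one has no holder. Next I'll triangulate the shoulder plate and well plate corners.

```bash
cat > h.py <<'E'
import numpy as np, cv2
def load(n): return dict(np.load(f"pics/{n}.npz"))
def ray(d,p):
    v=d["R"].T@(np.linalg.inv(d["camera_matrix"])@np.array([p[0],p[1],1.])); return -d["R"].T@d["t"],v
def plane(d,p,z):
    o,v=ray(d,p); return o+v*(z-o[2])/v[2]
def tri(d1,p1,d2,p2):
    P=[d["camera_matrix"]@np.c_[d["R"],d["t"]] for d in(d1,d2)]
    X=cv2.triangulatePoints(P[0],P[1],np.array(p1,float).reshape(2,1),np.array(p2,float).reshape(2,1))[:,0]; return X[:3]/X[3]
def proj(d,X):
    c=d["R"]@np.asarray(X)+d["t"]; c=d["camera_matrix"]@c; return c[:2]/c[2]
E
python3 - <<'E'
from h import *
T=load("top0");S=load("scene0")
c1=lambda x,y:(x/7+190-.4,y/7+225-.4)
c2=lambda x,y:(x/8+355-.4,y/8+235-.4)
c3=lambda x,y:(x/7+325-.4,y/7+230-.4)
c4=lambda x,y:(x/7+240-.4,y/7+160-.4)
np.set_printoptions(precision=4,suppress=True)
def rep(L):
    L=np.array(L);print(L,"mean",L.mean(0),"sides",[np.linalg.norm(L[i]-L[(i+1)%4]).round(4) for i in range(4)],"dir01",np.arctan2(*(L[1]-L[0])[[1,0]]),np.arctan2(*(L[2]-L[1])[[1,0]]))
print("shoulder top");rep([plane(T,c1(*p),.054) for p in [(455,73),(663,85),(650,280),(438,267)]])
print("shoulder scene") ;rep([plane(S,c3(*p),.054) for p in [(240,335),(100,228),(205,140),(350,230)]])
print("plate tri");rep([tri(T,c2(*a),S,c4(*b)) for a,b in [((183,145),(360,325)),((603,120),(145,220)),((632,400),(268,100)),((205,432),(480,220))]])
print("foot scene z.012",[plane(S,c4(*p),.012) for p in [(385,490),(115,332),(535,345)]])
print("handle top", plane(T,c1(537,107),.114))
E
```

```text
shoulder top
[[0.5739 0.1795 0.054 ]
 [0.5682 0.1114 0.054 ]
 [0.5043 0.1162 0.054 ]
 [0.5102 0.1849 0.054 ]] mean [0.5391 0.148  0.054 ] sides [np.float64(0.0683), np.float64(0.0641), np.float64(0.0689), np.float64(0.0639)] dir01 -1.6542851883210878 3.0664214783605876
shoulder scene
[[0.5784 0.185  0.054 ]
 [0.5729 0.1157 0.054 ]
 [0.5146 0.1221 0.054 ]
 [0.5141 0.1896 0.054 ]] mean [0.545  0.1531 0.054 ] sides [np.float64(0.0695), np.float64(0.0586), np.float64(0.0675), np.float64(0.0645)] dir01 -1.6499657466185127 3.0325525486100346
plate tri
[[ 0.5219 -0.0959  0.083 ]
 [ 0.527  -0.2137  0.0709]
 [ 0.4484 -0.2143  0.0807]
 [ 0.4432 -0.0988  0.078 ]] mean [ 0.4851 -0.1557  0.0782] sides [np.float64(0.1185), np.float64(0.0792), np.float64(0.1156), np.float64(0.0789)] dir01 -1.5276984475908861 -3.133732235839791
foot scene z.012 [array([ 0.5388, -0.0712,  0.012 ]), array([ 0.5461, -0.2197,  0.012 ]), array([ 0.4373, -0.0733,  0.012 ])]
handle top [0.5519 0.1443 0.114 ]
```

Request:
drive_tool(moves="-1 0 0 0 0.8; -1 0 0 0 0.8; -1 0 0 0 0.8; -1 0 0 0 0.8; -1 0.45 -1 0 0; -1 0.45 -1 0 0; -1 0.45 -1 0 0; -1 0.45 -1 0 0")

```text
time: 1.15
tcp_pos: [0.216, -0.5325, 0.4044]
orientation: [-3.138, 0.129, 0.0]
force: [1.0, -0.7, 0.1]
opening: 0.0855
```

Request:
drive_tool(moves="-1 0.45 -1 0 0; -1 0.45 -1 0 0; -1 0.45 -1 0 0; -1 0.45 -1 0 0; -1 0.45 -1 0 0; -1 0.45 -1 0 0; -1 0.45 -1 0 0; -1 0.45 -1 0 0")

```text
time: 2.15
tcp_pos: [0.322, -0.3405, 0.4045]
orientation: [-3.139, 0.129, 0.001]
force: [-0.3, -1.0, 0.5]
opening: 0.0855
```

Request:
drive_tool(moves="-1 0.45 -1 0 0; -1 0.45 -1 0 0; -1 0.45 -1 0 0; -1 0.45 -1 0 0; -1 0.45 -1 0 0; -1 0.45 -1 0 0; -1 0.45 -1 0 0; -1 0 0 0 0")

```text
time: 3.15
tcp_pos: [0.4153, -0.1716, 0.4047]
orientation: [-3.139, 0.123, -0.0]
force: [-1.0, -0.5, -0.6]
opening: 0.0857
```

Run:
```python
from bench import ctrl
import cv2, numpy as np
d=ctrl.get_image("wrist"); cv2.imwrite("pics/w1.png",d["pixels"][:,:,::-1]); np.savez("pics/w1.npz",**d)
print(ctrl.get_obs())
```

```text
{'time': 3.2, 'qpos': array([ 0.85380157, -0.0995501 , -0.48083645,  1.90420544, -0.04673191,
        1.32631619, -1.26489461]), 'dq': array([0.01635327, 0.00154316, 0.03399548, 0.00249362, 0.01027523,
       0.00151234, 0.00244848]), 'joint_efforts': array([-9.50693563e-01, -2.28956884e+01,  2.29591057e-01, -3.12498307e+01,
       -2.10653613e-01, -1.16982163e-02, -5.32563636e-02]), 'tcp_pos': array([ 0.41465495, -0.17311491,  0.40457771]), 'orientation': array([ 3.13855987e+00, -1.26286903e-01, -8.47487881e-04]), 'force': array([-1.12041618,  0.55778656,  0.25084626]), 'ft_torque': array([0.02174601, 0.00899293, 0.00182827]), 'opening': 0.08577355105240025}
```

View pics/w1.png

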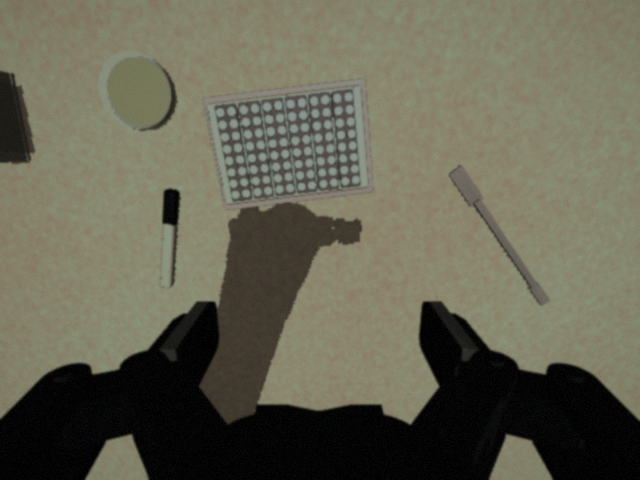

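Run:
```python
import cv2
s=cv2.imread("pics/w1.png")
cv2.imwrite("pics/c5.png",cv2.resize(s[70:220,195:385],None,fx=4,fy=4,interpolation=cv2.INTER_CUBIC))
```

```text
(no output)
```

View pics/c5.png

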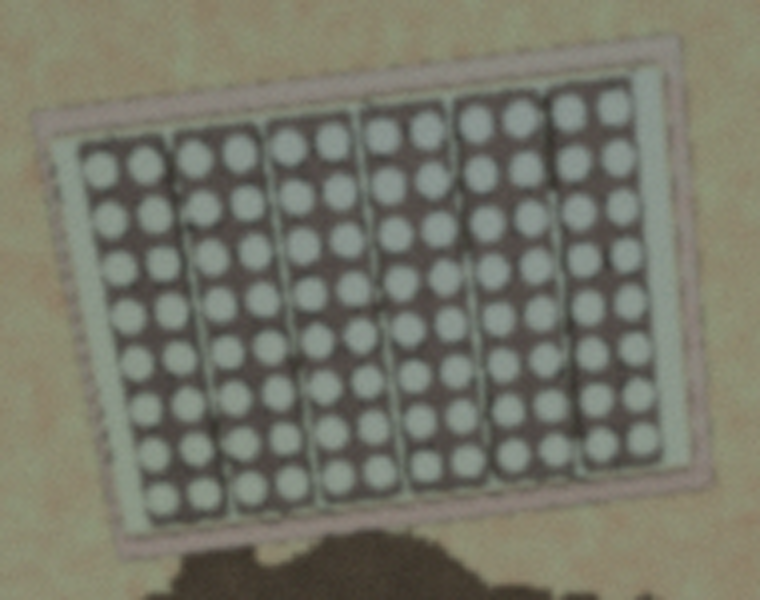

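Run:
```python
from h import *
np.set_printoptions(precision=4,suppress=True)
W=load("w1")
f=lambda c:np.array([(x/4+195-.4,y/4+70-.4) for x,y in c])
for nm,c,(a,b) in [("strips",[(80,147),(630,80),(660,458),(150,525)],(.0533,.037)),("bed",[(35,115),(678,38),(712,480),(120,555)],(.07,.049))]:
    p=f(c); obj=np.array([[-a,b,0],[a,b,0],[a,-b,0],[-a,-b,0]])
    ok,r,t=cv2.solvePnP(obj,p,W["camera_matrix"],None,flags=cv2.SOLVEPNP_IPPE)
    Rw=W["R"].T@cv2.Rodrigues(r)[0]; c0=W["R"].T@(t[:,0]-W["t"])
    print(nm,c0,"x",Rw[:,0],"yaw",np.arctan2(Rw[1,0],Rw[0,0]),"z",Rw[:,2])
    for z in (.05,.07,.08,.09,.10,.11):
        L=np.array([plane(W,q,z) for q in p]); print(z,L.mean(0)[:2],np.linalg.norm(L[1]-L[0]),np.linalg.norm(L[2]-L[3]),np.linalg.norm(L[2]-L[1]),np.linalg.norm(L[0]-L[3]))
```

```text
strips [ 0.4869 -0.1545  0.0904] x [ 0.0432 -0.9986 -0.0306] yaw -1.5276033296213734 z [ 0.1644 -0.0231  0.9861]
0.05 [ 0.4858 -0.1509] 0.12187026466075725 0.12202972368276208 0.08228409330108065 0.08449669338880474
0.07 [ 0.4859 -0.1525] 0.11435254672560043 0.114502169320705 0.07720829728381942 0.0792844103998518
0.08 [ 0.486  -0.1533] 0.110593687758022 0.11073839213967647 0.07467039927518872 0.0766782689053753
0.09 [ 0.4861 -0.1542] 0.10683482879044362 0.10697461495864796 0.07213250126655807 0.07407212741089875
0.1 [ 0.4861 -0.155 ] 0.10307596982286518 0.10321083777761944 0.06959460325792748 0.07146598591642225
0.11 [ 0.4862 -0.1558] 0.09931711085528679 0.09944706059659089 0.06705670524929677 0.06885984442194576
bed [ 0.4878 -0.1536  0.0534] x [ 0.0398 -0.9966 -0.0719] yaw -1.5308833158542463 z [ 0.1957 -0.0628  0.9787]
0.05 [ 0.4863 -0.1523] 0.14141578992301557 0.1422965526072836 0.0959738205951526 0.09837220303223236
0.07 [ 0.4864 -0.1539] 0.13269238209931075 0.13351881384857534 0.09005355682611828 0.09230399207761686
0.08 [ 0.4865 -0.1547] 0.12833067818745836 0.12912994446922116 0.08709342494160113 0.08926988660030906
0.09 [ 0.4865 -0.1554] 0.12396897427560595 0.12474107508986705 0.08413329305708402 0.08623578112300133
0.1 [ 0.4866 -0.1562] 0.11960727036375357 0.12035220571051294 0.08117316117256682 0.08320167564569358
0.11 [ 0.4866 -0.157 ] 0.11524556645190115 0.11596333633115882 0.07821302928804968 0.08016757016838573
```

Request:
drive_tool(moves="-1 0.06 -1 0 0; -1 0.06 -1 0 0; -1 0.06 -1 0 0; -1 0.06 -1 0 0; -1 0.06 -1 0 0; -1 0.06 -1 0 0; -1 0.06 -1 0 0; -1 0.06 -1 0 0")

```text
time: 4.2
tcp_pos: [0.443, 0.0241, 0.4046]
orientation: [3.138, -0.133, -0.0]
force: [0.1, -0.8, -0.1]
opening: 0.0851
```

Request:
drive_tool(moves="-1 0.06 -1 0 0; -1 0.06 -1 0 0; -1 0.06 -1 0 0; -1 0.06 -1 0 0; -1 0.06 -1 0 0; -1 0 0 0 0; -1 0 0 0 0")

```text
time: 5.08
tcp_pos: [0.461, 0.1471, 0.4044]
orientation: [3.138, -0.132, -0.001]
force: [0.8, -0.2, -0.1]
opening: 0.0853
```

Run:
```python
from bench import ctrl
import cv2, numpy as np
d=ctrl.get_image("wrist"); cv2.imwrite("pics/w2.png",d["pixels"][:,:,::-1]); np.savez("pics/w2.npz",**d)
o=ctrl.get_obs();print(o["tcp_pos"],o["orientation"],o["qpos"],o["force"])
```

```text
[0.46102454 0.14695332 0.40443097] [ 3.13766013e+00 -1.33121881e-01 -6.41281776e-04] [ 0.56471986 -0.0045567  -0.91342756  1.82244042 -0.00282325  1.32273811
 -2.00360668] [-0.1848993  -0.67276162 -0.32313693]
```

View pics/w2.png

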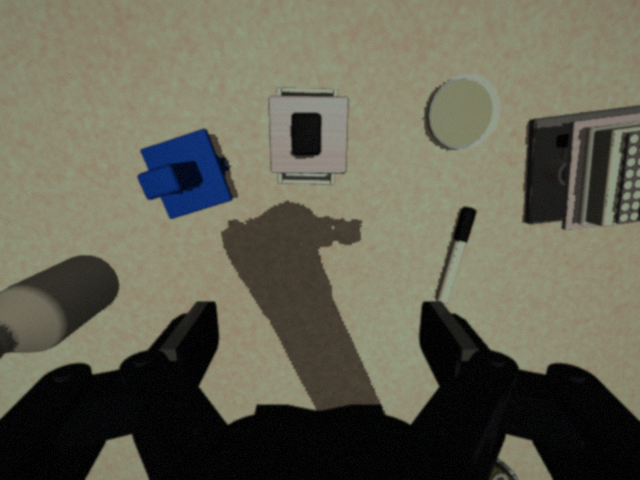

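Run:
```python
import cv2
s=cv2.imread("pics/w2.png")
cv2.imwrite("pics/c6.png",cv2.resize(s[80:195,255:365],None,fx=5,fy=5,interpolation=cv2.INTER_CUBIC))
```

```text
(no output)
```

View pics/c6.png

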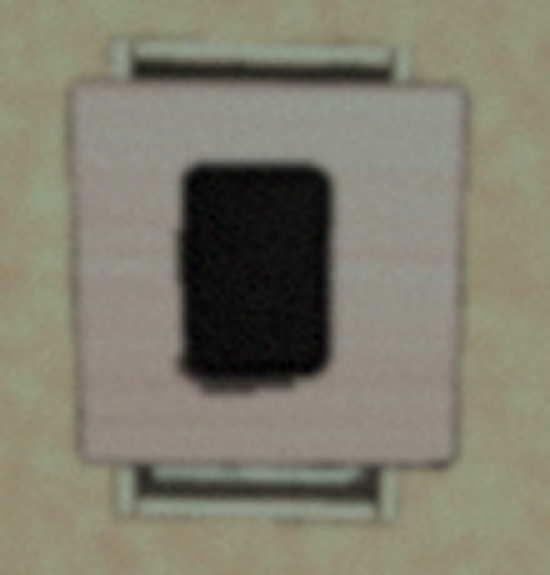

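Run:
```python
from h import *
np.set_printoptions(precision=4,suppress=True)
W=load("w2")
for nm,c,z in [("sh",[(70,83),(467,85),(457,465),(80,465)],.054),("handle",[(183,163),(332,163),(330,376),(183,373)],.114),("holder",[(112,40),(410,45),(397,520),(115,516)],.046)]:
    L=np.array([plane(W,(x/5+255-.4,y/5+80-.4),z) for x,y in c]); v=L[1]-L[0]+L[2]-L[3]; u=L[3]-L[0]+L[2]-L[1]
    print(nm,L.mean(0),"len",np.linalg.norm(v)/2,np.linalg.norm(u)/2,"yaw",np.arctan2(v[1],v[0]),np.arctan2(u[1],u[0])+np.pi/2)
```

```text
sh [0.5398 0.1487 0.054 ] len 0.0689829544820566 0.06477177899340789 yaw -1.6571322946983684 4.619699975232438
handle [0.5401 0.1487 0.114 ] len 0.02141341066700504 0.029143120468730323 yaw -1.6647856194289512 4.612993407297597
holder [0.5385 0.1509 0.046 ] len 0.0530448120937667 0.08306741828942998 yaw -1.6695548840720655 4.607083046852798
```

Request:
drive_tool(moves="-1 0.786 -0.084 0 0; -1 0.786 -0.084 0 0; -1 0.786 -0.084 0 0; -1 0.786 -0.084 0 0; -1 0 0 1 0; -1 0 0 1 0; -1 0 0 1 0; -1 0 0 0 0")

```text
time: 6.12
tcp_pos: [0.5393, 0.1487, 0.3277]
orientation: [3.137, -0.132, -0.006]
force: [0.2, 0.3, 0.4]
opening: 0.0855
```

Request:
drive_tool(moves="-1 0.03 0 1 0; -1 0 0 1 0; -1 0 0 1 0; -1 0 0 0.55 0; -1 0 0 0 0; -1 0 0 0 0")

```text
time: 6.88
tcp_pos: [0.5411, 0.1507, 0.2421]
orientation: [-3.139, 0.129, -0.003]
force: [-0.4, 0.3, 0.5]
opening: 0.0856
```

Run:
```python
from bench import ctrl
import cv2, numpy as np
for n in ["wrist","scene"]:
    d=ctrl.get_image(n); im=d["pixels"][:,:,::-1]
    if n=="scene": im=cv2.resize(im[180:310,280:440],None,fx=4,fy=4)
    cv2.imwrite(f"pics/g_{n}.png",im)
o=ctrl.get_obs();print(o["tcp_pos"],o["orientation"],o["force"])
```

```text
[0.54105703 0.15077769 0.24209952] [-3.13874323e+00  1.29367692e-01 -3.01995986e-03] [-0.16763191  0.52784632  0.05987514]
```

View pics/g_wrist.png

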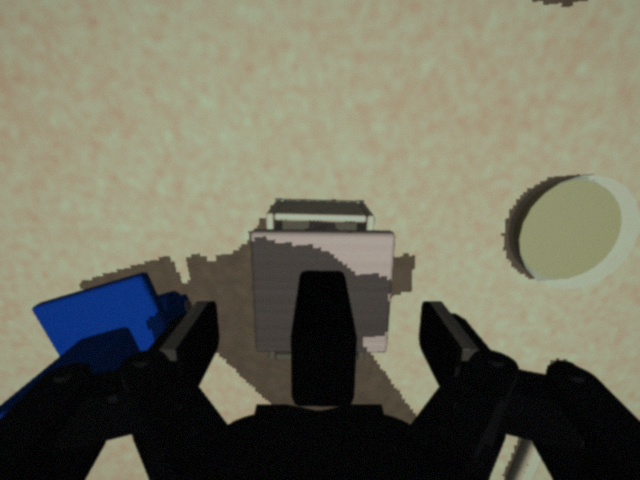

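View pics/g_scene.png

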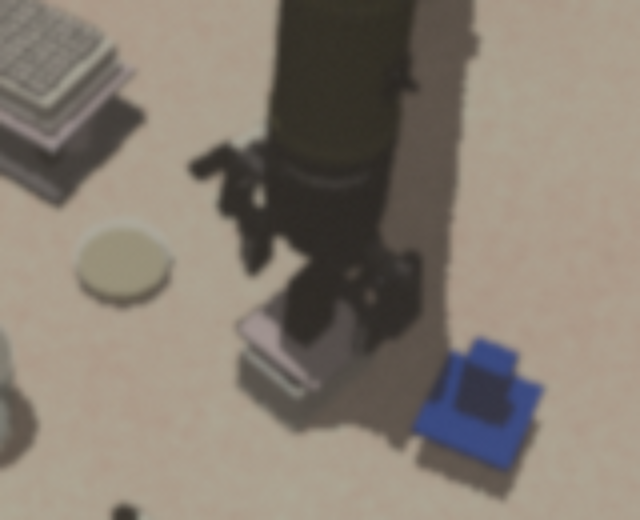

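Request:
drive_tool(moves="-1 0 0.08 0.1 0; -1 0 0 0 0; 1 0 0 0 0; 1 0 0 0 0; 1 0 0 0 0; 1 0 0 0 0; 1 0 0 0 0; 1 0 0 0 0")

```text
time: 7.98
tcp_pos: [0.5404, 0.1488, 0.2386]
orientation: [-3.139, 0.129, -0.0]
force: [-0.1, 0.9, 0.5]
opening: 0.0213
```

Request:
drive_tool(moves="1 0 0 -0.4 0; 1 0 0 -1 0; 1 0 0 -1 0; 1 0 0 -1 0; 1 0 0 -1 0; 1 0 0 -1 0; 1 0 0 0 0; 1 0 0 0 0")

```text
time: 8.98
tcp_pos: [0.5399, 0.1483, 0.3723]
orientation: [3.138, -0.129, -0.003]
force: [0.1, -0.2, -4.3]
opening: 0.0213
```

Run:
```python
from bench import ctrl
import cv2, numpy as np
for n in ["wrist","scene"]:
    d=ctrl.get_image(n); im=d["pixels"][:,:,::-1]
    if n=="scene": im=cv2.resize(im[150:310,260:440],None,fx=4,fy=4)
    cv2.imwrite(f"pics/l_{n}.png",im)
o=ctrl.get_obs();print(o["tcp_pos"],o["orientation"],o["force"],o["ft_torque"],o["qpos"])
```

```text
[0.53990634 0.14829506 0.3719191 ] [ 3.13824893 -0.12909063 -0.0039675 ] [-0.26142187  0.20741594 -3.75966839] [-0.0060886  -0.03307977  0.00352376] [ 0.47867541  0.25596817 -0.91340988  1.69754114  0.20936096  1.29395802
 -2.13019918]
```

View pics/l_wrist.png

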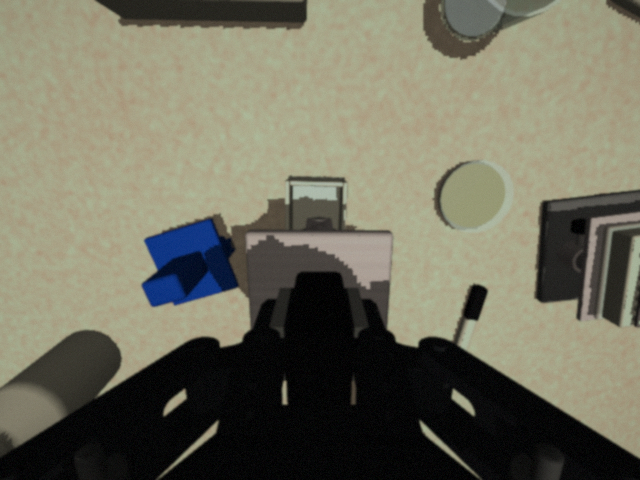

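View pics/l_scene.png

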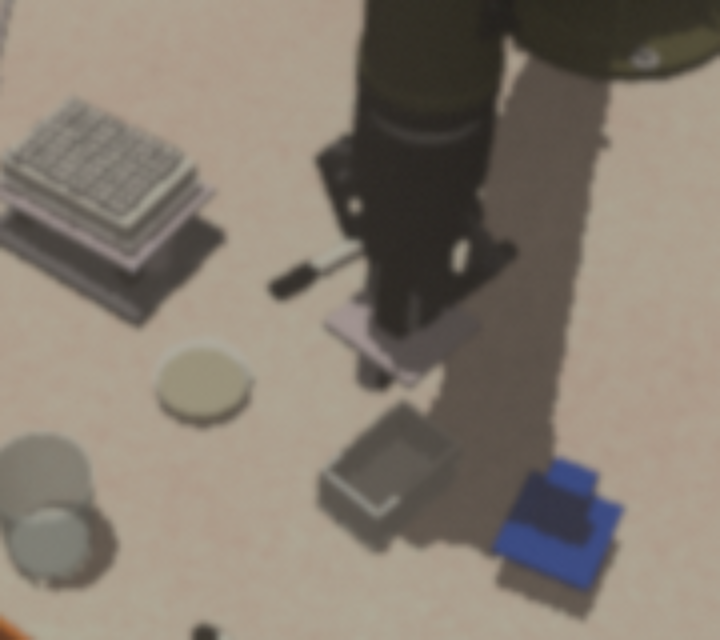

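Request:
drive_tool(moves="1 0 0 0 -0.59; 1 0 0 0 -0.59; 1 -0.238 0.923 0 0; 1 -0.238 0.923 0 0; 1 -0.238 0.923 0 0; 1 -0.238 0.923 0 0; 1 -0.238 0.923 0 0; 1 -0.238 0.923 0 0")

```text
time: 10.07
tcp_pos: [0.5098, 0.008, 0.3724]
orientation: [-3.141, -0.065, 0.003]
force: [0.3, -0.2, -3.1]
opening: 0.0212
```

Request:
drive_tool(moves="1 -0.238 0.923 0 0; 1 -0.238 0.923 0 0; 1 -0.238 0.923 0 0; 1 -0.238 0.923 0 0; 1 -0.238 0.923 0 0; 1 0 0 0 0; 1 0 0 0 0; 1 0 0 0 0")

```text
time: 11.08
tcp_pos: [0.4856, -0.1065, 0.3732]
orientation: [-3.14, -0.068, 0.0]
force: [0.8, 1.1, -3.2]
opening: 0.0215
```

```bash
cat > look.py <<'E'
import sys
from bench import ctrl
import cv2, numpy as np
from h import *
np.set_printoptions(precision=4,suppress=True)
tag=sys.argv[1]
for n in sys.argv[2:]:
    d=ctrl.get_image(n); np.savez(f"pics/{n}_{tag}.npz",**d); im=d["pixels"][:,:,::-1]
    if n=="scene": im=cv2.resize(im[130:260,220:380],None,fx=4.5,fy=4.5,interpolation=cv2.INTER_CUBIC)
    cv2.imwrite(f"pics/{n}_{tag}.png",im)
o=ctrl.get_obs()
r=o["orientation"]; R=cv2.Rodrigues(r)[0]
print("t",o["time"],o["tcp_pos"],"toolx yaw",np.arctan2(R[1,0],R[0,0]),"tool z",R[:,2],"F",o["force"],o["ft_torque"])
u=np.array([-.0412,.9992]); w=o["tcp_pos"][:2]-[.487,-.154]; print("along stand",w@u,"across",w@[u[1],-u[0]])
E
python3 look.py a scene wrist top
```

```text
t 11.225 [ 0.4856 -0.107   0.3734] toolx yaw 0.04260176445900348 tool z [-0.  0. -1.] F [ 0.5784  0.9056 -3.1197] [ 0.0216  0.0212 -0.0273]
along stand 0.047061698719628765 across 0.0005433125233545964
```

View pics/scene_a.png

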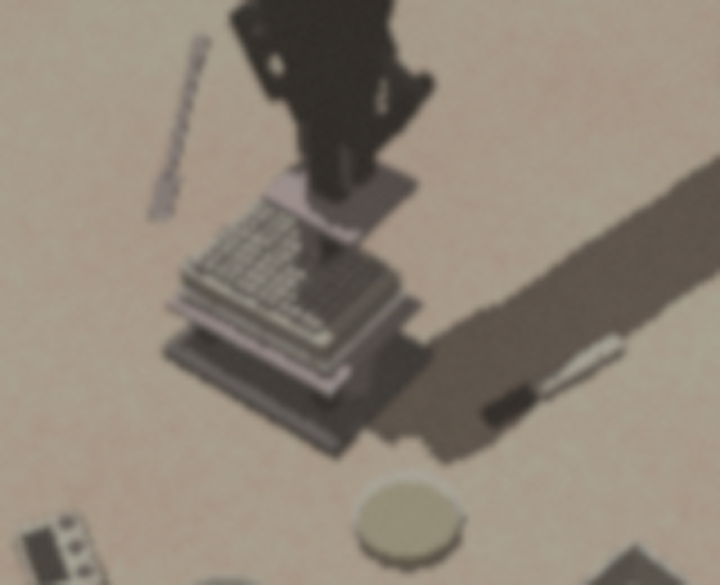

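View pics/wrist_a.png

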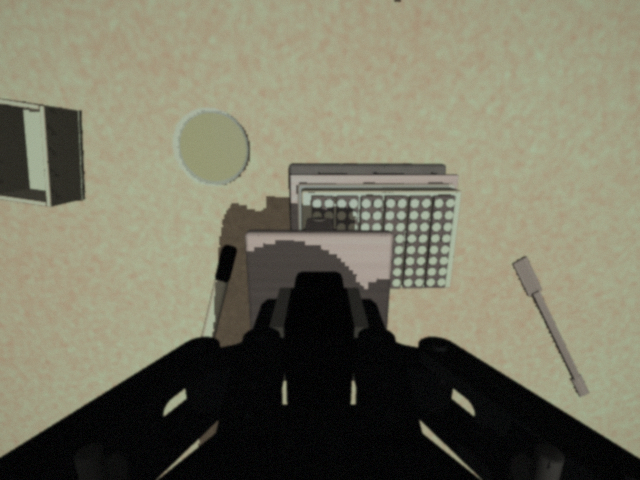

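Request:
drive_tool(moves="1 0 0.08 0.5 0; 1 0 0 0.5 0; 1 0 0 0.16 0; 1 0 0 0 0")

```text
time: 11.72
tcp_pos: [0.4854, -0.1096, 0.3438]
orientation: [-3.14, -0.065, 0.002]
force: [-0.1, -1.2, -3.8]
opening: 0.0214
```

Request:
drive_tool(moves="1 0 0 0.08 0; 1 0 0 0.08 0; 1 0 0 0 0")

```text
time: 12.1
tcp_pos: [0.4855, -0.1097, 0.3404]
orientation: [3.141, 0.065, -0.0]
force: [-0.3, 0.2, -3.0]
opening: 0.0222
```

Request:
drive_tool(moves="1 0 0 0.08 0; 1 0 0 0.08 0; 1 0 0 0 0")

```text
time: 12.48
tcp_pos: [0.4854, -0.1097, 0.3362]
orientation: [-3.141, -0.065, 0.001]
force: [-0.3, -0.5, -3.4]
opening: 0.0212
```

Request:
drive_tool(moves="1 0 0 0.08 0; 1 0 0 0.08 0; 1 0 0 0 0")

```text
time: 12.85
tcp_pos: [0.4855, -0.1097, 0.3322]
orientation: [-3.141, -0.065, 0.001]
force: [0.8, -1.2, -2.7]
opening: 0.0215
```

Request:
drive_tool(moves="1 0 0 0.08 0; 1 0 0 0.08 0; 1 0 0 0 0")

```text
time: 13.22
tcp_pos: [0.4854, -0.1097, 0.3282]
orientation: [-3.141, -0.065, 0.001]
force: [0.0, -0.1, -4.2]
opening: 0.0211
```

Request:
drive_tool(moves="1 0 0 0.08 0; 1 0 0 0 0")

```text
time: 13.48
tcp_pos: [0.4854, -0.1097, 0.3263]
orientation: [-3.141, -0.065, 0.001]
force: [-0.3, 0.0, -3.8]
opening: 0.0213
```

Request:
drive_tool(moves="1 0 0 0.08 0; 1 0 0 0 0")

```text
time: 13.72
tcp_pos: [0.4855, -0.1097, 0.3243]
orientation: [-3.141, -0.065, 0.001]
force: [0.1, 0.4, -3.5]
opening: 0.0217
```

Request:
drive_tool(moves="1 0 0 0.08 0; 1 0 0 0 0")

```text
time: 13.98
tcp_pos: [0.4858, -0.1097, 0.323]
orientation: [3.14, 0.065, 0.001]
force: [-0.9, -0.4, 1.2]
opening: 0.0216
```

Request:
drive_tool(moves="1 0 0 0.08 0; 1 0 0 0 0")

```text
time: 14.22
tcp_pos: [0.4858, -0.1098, 0.3213]
orientation: [3.14, 0.065, 0.001]
force: [-1.6, 0.5, 5.0]
opening: 0.0214
```

Request:
drive_tool(moves="1 0 0 0.06 0; 1 0 0 0 0")

```text
time: 14.48
tcp_pos: [0.4858, -0.1099, 0.3199]
orientation: [3.14, 0.065, 0.001]
force: [-2.3, -0.3, 5.1]
opening: 0.0214
```

Request:
drive_tool(moves="1 0 0 0.06 0; 1 0 0 0 0")

```text
time: 14.72
tcp_pos: [0.4859, -0.1099, 0.3188]
orientation: [3.14, 0.065, 0.001]
force: [-3.2, -0.1, 9.0]
opening: 0.0214
```

Request:
drive_tool(moves="1 0 0.1 0.02 0; 1 0 0.1 0 0")

```text
time: 14.98
tcp_pos: [0.4862, -0.1129, 0.3185]
orientation: [-3.138, -0.066, -0.0]
force: [-5.1, 7.1, 11.6]
opening: 0.0215
```

Request:
drive_tool(moves="1 0 0.1 0 0; 1 0 0.1 0 0")

```text
time: 15.22
tcp_pos: [0.4865, -0.1173, 0.3184]
orientation: [-3.138, -0.068, 0.0]
force: [-3.6, 3.5, 11.6]
opening: 0.0213
```

Request:
drive_tool(moves="1 0 0.1 0 0; 1 0 0.1 0 0")

```text
time: 15.48
tcp_pos: [0.4865, -0.1248, 0.3183]
orientation: [3.139, 0.065, 0.001]
force: [-3.7, 0.4, 7.5]
opening: 0.0217
```

Request:
drive_tool(moves="1 0 0.1 0 0; 1 0 0.1 0 0")

```text
time: 15.72
tcp_pos: [0.4867, -0.1297, 0.3182]
orientation: [3.14, 0.065, 0.001]
force: [-1.7, 2.5, 8.1]
opening: 0.0213
```

Request:
drive_tool(moves="1 0 0.1 0.03 0; 1 0 0.1 0.01 0")

```text
time: 15.98
tcp_pos: [0.4871, -0.1321, 0.3175]
orientation: [-3.137, -0.067, 0.0]
force: [-4.9, 7.9, 13.3]
opening: 0.0214
```

Request:
drive_tool(moves="1 0 0.1 0.02 0; 1 0 0.1 0.01 0")

```text
time: 16.23
tcp_pos: [0.4873, -0.139, 0.3171]
orientation: [3.14, 0.066, 0.001]
force: [-4.1, -0.3, 11.7]
opening: 0.0213
```

Request:
drive_tool(moves="1 -0.02 0.1 0 0; 1 0 0.1 0 0")

```text
time: 16.48
tcp_pos: [0.4871, -0.145, 0.3171]
orientation: [3.139, 0.065, 0.003]
force: [-2.9, -0.8, 9.4]
opening: 0.0214
```

Request:
drive_tool(moves="1 -0.02 0.1 0 0; 1 0 0.1 0 0")

```text
time: 16.73
tcp_pos: [0.4871, -0.1485, 0.317]
orientation: [-3.14, -0.066, -0.003]
force: [-2.8, 5.7, 12.4]
opening: 0.0216
```

Request:
drive_tool(moves="1 0 0.1 0.01 0; 1 0 0.1 0 0")

```text
time: 16.98
tcp_pos: [0.4875, -0.1518, 0.3168]
orientation: [-3.137, -0.068, -0.002]
force: [-2.8, 5.5, 11.6]
opening: 0.0215
```

Request:
drive_tool(moves="1 -0.02 0.1 0.01 0; 1 0 0.1 0 0")

```text
time: 17.23
tcp_pos: [0.4872, -0.1598, 0.3167]
orientation: [3.139, 0.065, 0.005]
force: [-0.2, 0.2, 8.7]
opening: 0.0215
```

Request:
drive_tool(moves="1 -0.02 0.1 0.01 0; 1 0 0.1 0 0")

```text
time: 17.48
tcp_pos: [0.4871, -0.165, 0.3166]
orientation: [3.139, 0.065, 0.007]
force: [-1.3, 0.6, 7.3]
opening: 0.0212
```

Request:
drive_tool(moves="1 0 0.1 0.01 0; 1 0 0.1 0 0")

```text
time: 17.73
tcp_pos: [0.4875, -0.1674, 0.3162]
orientation: [-3.138, -0.067, -0.005]
force: [-1.5, 7.5, 12.0]
opening: 0.0213
```

Request:
drive_tool(moves="1 -0.02 0.1 0.02 0; 1 0 0.1 0.01 0")

```text
time: 17.98
tcp_pos: [0.4874, -0.1733, 0.3159]
orientation: [3.141, 0.068, 0.007]
force: [-1.5, 0.7, 9.9]
opening: 0.0212
```

Request:
drive_tool(moves="1 0 0.1 0.01 0; 1 0 0.1 0.01 0")

```text
time: 18.23
tcp_pos: [0.4875, -0.18, 0.3155]
orientation: [3.138, 0.065, 0.008]
force: [0.7, 0.5, 10.2]
opening: 0.0216
```

Request:
drive_tool(moves="1 -0.02 0.1 0 0; 1 0 0.1 0 0")

```text
time: 18.48
tcp_pos: [0.4875, -0.1841, 0.3155]
orientation: [3.141, 0.065, 0.009]
force: [0.2, 5.0, 10.4]
opening: 0.0214
```

Request:
drive_tool(moves="1 0 0.1 0.01 0; 1 0 0.1 0.01 0")

```text
time: 18.73
tcp_pos: [0.4879, -0.1868, 0.315]
orientation: [-3.138, -0.068, -0.007]
force: [-1.0, 6.6, 14.0]
opening: 0.0214
```

Request:
drive_tool(moves="1 0 0.1 0.01 0; 1 0 0.1 0.01 0")

```text
time: 18.98
tcp_pos: [0.4879, -0.1947, 0.3148]
orientation: [3.138, 0.066, 0.009]
force: [-1.0, 0.5, 11.4]
opening: 0.0214
```

Request:
drive_tool(moves="1 0 0.1 0.01 0; 1 0 0.1 0 0; 1 0 0 0 0")

```text
time: 19.35
tcp_pos: [0.488, -0.2005, 0.3146]
orientation: [3.137, 0.064, 0.01]
force: [-0.2, -1.1, 11.1]
opening: 0.0214
```

Request:
drive_tool(moves="1 0 -0.2 -0.007 0; 1 0 -0.2 -0.009 0")

```text
time: 19.6
tcp_pos: [0.4876, -0.1907, 0.3151]
orientation: [3.137, 0.064, 0.01]
force: [0.8, -0.9, 10.4]
opening: 0.0212
```

Request:
drive_tool(moves="1 0 -0.2 -0.009 0; 1 0 -0.2 -0.009 0")

```text
time: 19.85
tcp_pos: [0.4872, -0.1806, 0.3155]
orientation: [3.137, 0.064, 0.01]
force: [0.2, -0.4, 9.6]
opening: 0.0213
```

Request:
drive_tool(moves="1 0 -0.2 -0.009 0; 1 0 -0.2 -0.009 0")

```text
time: 20.1
tcp_pos: [0.4868, -0.1705, 0.3159]
orientation: [3.137, 0.065, 0.01]
force: [1.1, -2.0, 9.9]
opening: 0.0215
```

Request:
drive_tool(moves="1 0 -0.2 -0.003 0; 1 0 -0.2 -0.009 0")

```text
time: 20.35
tcp_pos: [0.4864, -0.1605, 0.3163]
orientation: [3.137, 0.065, 0.01]
force: [1.1, -0.9, 10.5]
opening: 0.0212
```

Request:
drive_tool(moves="1 0 -0.2 -0.007 0; 1 0 -0.2 -0.009 0")

```text
time: 20.6
tcp_pos: [0.486, -0.1506, 0.3167]
orientation: [3.137, 0.065, 0.01]
force: [0.8, -2.0, 11.2]
opening: 0.0214
```

Request:
drive_tool(moves="1 0 -0.2 -0.009 0; 1 0 -0.2 -0.009 0")

```text
time: 20.85
tcp_pos: [0.4856, -0.1405, 0.3171]
orientation: [3.137, 0.064, 0.01]
force: [0.0, -1.1, 11.1]
opening: 0.0214
```

Request:
drive_tool(moves="1 0 -0.2 -0.009 0; 1 0 -0.2 -0.009 0")

```text
time: 21.1
tcp_pos: [0.4852, -0.1305, 0.3175]
orientation: [3.137, 0.064, 0.01]
force: [0.9, -1.2, 10.2]
opening: 0.0214
```

Request:
drive_tool(moves="1 0 -0.2 -0.007 0; 1 0 -0.2 -0.009 0")

```text
time: 21.35
tcp_pos: [0.4848, -0.1204, 0.3179]
orientation: [3.137, 0.065, 0.01]
force: [-0.5, -0.6, 11.1]
opening: 0.0212
```

Request:
drive_tool(moves="1 0 -0.2 -0.007 0; 1 0 -0.1 -0.003 0; 1 0 0 0 0")

```text
time: 21.72
tcp_pos: [0.4845, -0.1125, 0.3181]
orientation: [3.138, 0.065, 0.01]
force: [-0.1, -0.4, 11.6]
opening: 0.0212
```

Request:
drive_tool(moves="1 0 0 -0.3 0; 1 0 0 -1 0; 1 0 0 -1 0; 1 0 0 -0.3 0; 1 0 0 0 0")

```text
time: 22.35
tcp_pos: [0.4824, -0.1123, 0.3798]
orientation: [3.141, 0.065, -0.001]
force: [-0.8, -0.1, -2.7]
opening: 0.0216
```

```bash
python3 look.py b scene wrist
```

```text
t 22.45 [ 0.4822 -0.1123  0.379 ] toolx yaw 0.041204582281653995 tool z [-0.002   0.0007 -1.    ] F [ 0.0583  0.4233 -3.3874] [-0.0249 -0.0061  0.0333]
along stand 0.04184431610169045 across -0.0031229765693528036
```

View pics/scene_b.png

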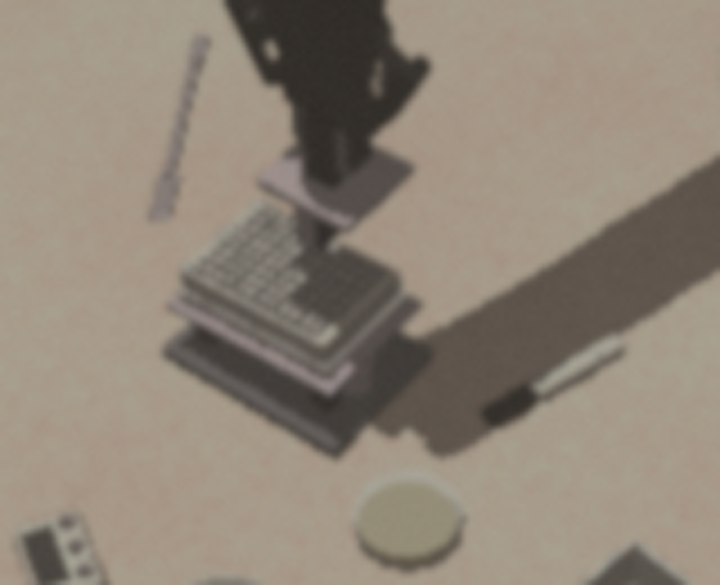

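View pics/wrist_b.png

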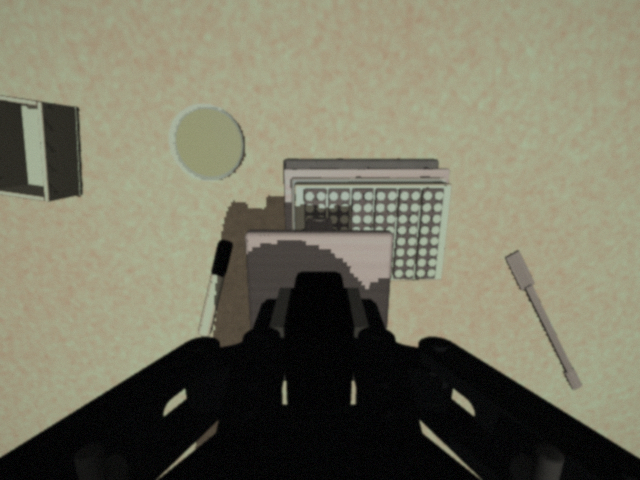

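The rolling is smooth and the force steady on the return pass. In the wrist view the roller is still seated in the grip, with its shoulder at (247–392,232) as before. Now I'll return it to the holder.

Request:
drive_tool(moves="1 0.249 -0.941 0 0; 1 0.249 -0.941 0 0; 1 0.249 -0.941 0 0; 1 0.249 -0.941 0 0; 1 0.249 -0.941 0 0; 1 0.249 -0.941 0 0; 1 0.249 -0.941 0 0; 1 0.249 -0.941 0 0")

```text
time: 23.45
tcp_pos: [0.5244, 0.0783, 0.3789]
orientation: [-3.141, -0.065, 0.003]
force: [0.3, 0.6, -3.4]
opening: 0.0211
```

Request:
drive_tool(moves="1 0.249 -0.941 0 0; 1 0.249 -0.941 0 0; 1 0.249 -0.941 0 0; 1 0 0 0 0.59; 1 0 0 0 0.59; 1 0 0 0 0; 1 0 0 0 0")

```text
time: 24.32
tcp_pos: [0.5403, 0.1489, 0.3795]
orientation: [3.139, -0.128, -0.002]
force: [-0.5, 0.4, -2.7]
opening: 0.0212
```

```bash
python3 look.py c scene wrist
```

```text
t 24.425 [0.5403 0.1489 0.3799] toolx yaw -0.0818407108879099 tool z [-0.0006 -0.0001 -1.    ] F [-0.3253 -0.1862 -3.2364] [ 0.0094 -0.0017 -0.0428]
along stand 0.3004764680919646 across 0.06576711612327178
```

View pics/wrist_c.png

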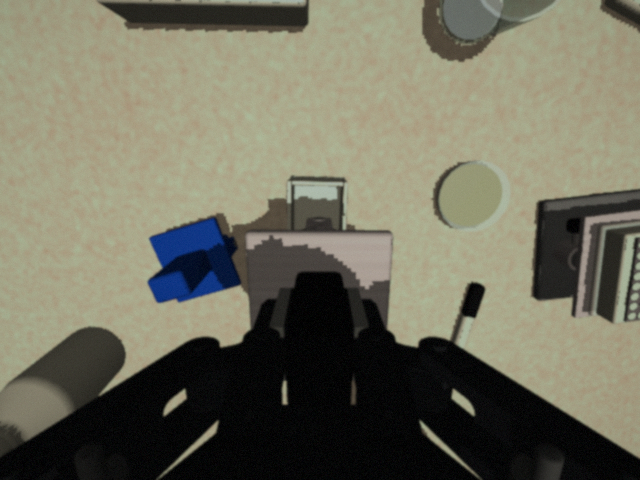

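Request:
drive_tool(moves="1 0 0 1 0; 1 0 0 1 0; 1 0 0 1 0; 1 0 0 1 0; 1 0 0 0.6 0; 1 0 0 0.5 0; 1 0 0 0.3 0; 1 0 0 0 0")

```text
time: 25.42
tcp_pos: [0.5404, 0.1491, 0.2451]
orientation: [3.139, -0.129, -0.001]
force: [0.3, 0.4, -3.4]
opening: 0.0215
```

Request:
drive_tool(moves="1 0 0 0.08 0; 1 0 0 0 0")

```text
time: 25.68
tcp_pos: [0.5406, 0.1491, 0.2436]
orientation: [3.139, -0.129, 0.001]
force: [0.3, 1.3, -3.5]
opening: 0.0213
```

Request:
drive_tool(moves="1 0 0 0.08 0; 1 0 0 0.06 0; 1 0 0 0 0")

```text
time: 26.05
tcp_pos: [0.5403, 0.149, 0.2396]
orientation: [3.139, -0.129, -0.0]
force: [0.4, 0.4, -3.9]
opening: 0.0212
```

Request:
drive_tool(moves="1 0 0 0.04 0; 1 0 0 0 0")

```text
time: 26.3
tcp_pos: [0.5404, 0.149, 0.2386]
orientation: [3.139, -0.129, -0.0]
force: [-0.7, -0.1, -3.0]
opening: 0.0212
```

Request:
drive_tool(moves="1 0 0 0.04 0; 1 0 0 0 0")

```text
time: 26.55
tcp_pos: [0.5404, 0.1492, 0.2385]
orientation: [3.138, -0.129, 0.0]
force: [-3.7, -1.6, 4.8]
opening: 0.0213
```

Request:
drive_tool(moves="0.5 0 0 0 0; 0.3 0 0 0 0; 0 0 0 0 0; -1 0 0 0 0; -1 0 0 0 0; -1 0 0 0 0; -1 0 0 0 0; -1 0 0 0 0")

```text
time: 27.55
tcp_pos: [0.5404, 0.1491, 0.2377]
orientation: [3.139, -0.129, 0.0]
force: [-0.8, 0.6, -0.2]
opening: 0.0856
```

Request:
drive_tool(moves="-1 0 0 -0.3 0; -1 0 0 -1 0; -1 0 0 -1 0; -1 0 0 -1 0; -1 0 0 -1 0; -1 -0.8 0 -1 0; -1 -1 0 -1 0; -1 -1 0 0 0")

```text
time: 28.55
tcp_pos: [0.4704, 0.1559, 0.3976]
orientation: [-3.138, 0.128, -0.006]
force: [-0.6, -0.5, 0.4]
opening: 0.0852
```

Request:
drive_tool(moves="-1 -0.4 0 0 0; -1 0 0 0 0; -1 0 0 0 0")

```text
time: 28.92
tcp_pos: [0.4613, 0.1552, 0.3952]
orientation: [-3.138, 0.13, -0.0]
force: [-0.2, 0.2, -0.2]
opening: 0.0853
```

```bash
python3 look.py d scene wrist
python3 - <<'E'
from bench import ctrl
import cv2
d=ctrl.get_image("wrist")["pixels"][:,:,::-1]
cv2.imwrite("pics/c7.png",cv2.resize(d[60:210,240:390],None,fx=4,fy=4,interpolation=cv2.INTER_CUBIC))
E
```

```text
t 29.025 [0.4613 0.1553 0.395 ] toolx yaw -0.08264318647227692 tool z [-0.0006  0.0009 -1.    ] F [ 0.9689 -0.1636 -0.0836] [-0.0035 -0.0592 -0.0681]
along stand 0.31014506012874055 across -0.012962179134727388
```

View pics/wrist_d.png

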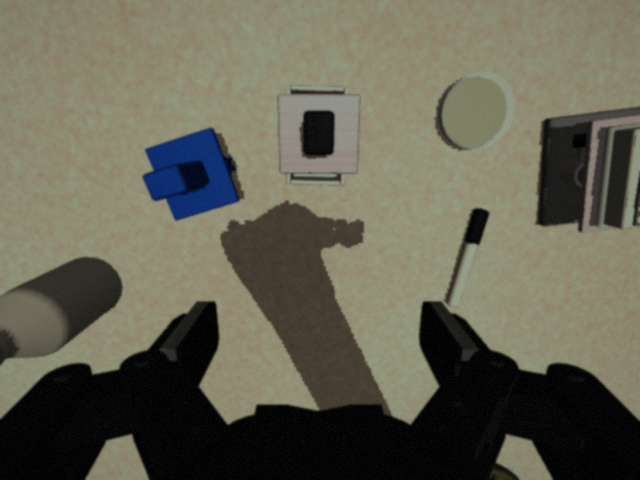

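View pics/c7.png

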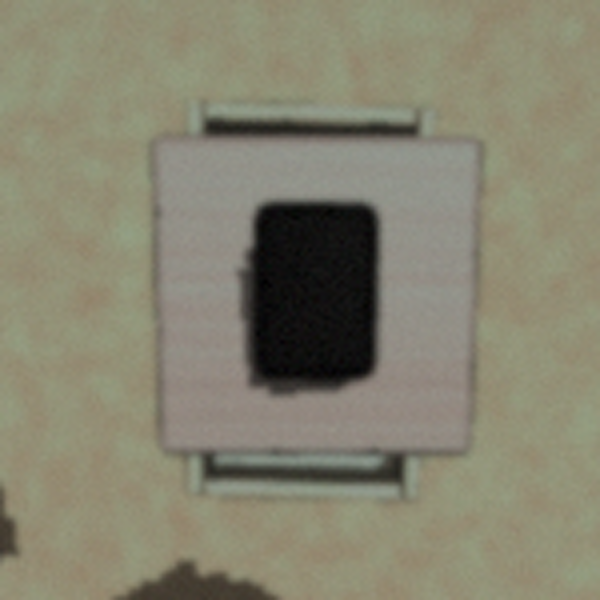

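View pics/scene_d.png

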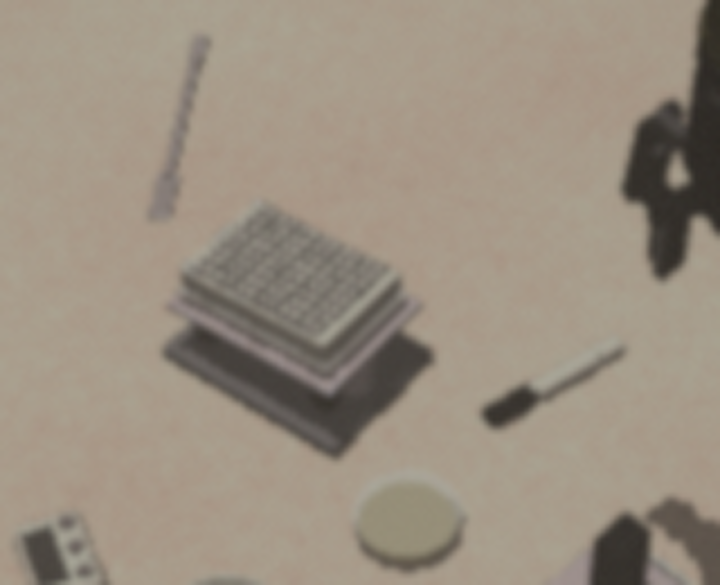

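Run:
```python
from h import *
a=load("scene0")["pixels"];b=load("scene_d")["pixels"]
c=np.hstack([x[170:215,255:315,::-1] for x in(a,b)])
cv2.imwrite("pics/cmp.png",cv2.resize(c,None,fx=6.6,fy=6.6,interpolation=cv2.INTER_CUBIC))
```

```text
(no output)
```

View pics/cmp.png

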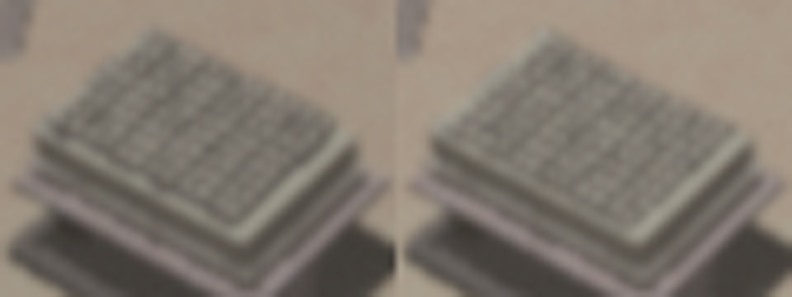

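The left crop (before) shows the strips standing proud over the plate rim. The right crop (after) shows all of them flush, with both end rims now visible. The roller hangs square in its holder at wrist (318,133), so I'm handing in.

```bash
python3 -c "
from bench import ctrl
print(ctrl.hand_in())"
```

```text
the job is handed in; nothing more can be done
None
```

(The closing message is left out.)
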